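# Clear a jammed bottle from a gravity feed chute

### The job

A capped bottle has wedged in the outlet of the sloping feed chute, pinched under the two sprung hold-down clips, and cannot be lifted out there. Nudge it back up the chute until it clicks past the two sprung fingers of the black escapement carriage and stays up there by itself when you let go, without ramming it into the carriage's back stops, which come soon after; then lift it out and lay it gently on its side between the ribs on the floor of the white tray. Do not drop it, do not force the chute, and leave the other things on the worktop where they are.

Things in the scene. Friction and masses are not known exactly. Their poses are not given: they have to be found in the camera images.
- chute: the aluminium feed chute on legs, 265 x 115 mm, fixed. Its running surface rises 12 degrees toward its own +x (uphill, away from the robot); +y is across it to the left, z up. Origin on the worktop, on its centre line, straight below point outlet. Side walls 20 mm high, 97 mm apart inside. A slot 60 mm wide along the middle is open from above, down to the running surface, over the whole length.
- outlet (a point): point of the running surface on its centre line, 50 mm above the worktop: s = 0. (s: mm uphill along the surface from here, h: mm square to it.) The bottle's axis starts at s 0, h 29. Stop lugs (faces at s -31, 36 high) and keeper lips (s -40 to 30, h 69 to 72) stand at the sides only; the surface ends at s -33 and the end is open in the middle, so closed fingers fit behind the bottle.
- clip_left (a joint): left one of the two sprung hold-down clips that pinch the ends of the bottle in the outlet, about 3 N each: hinged at s 26, h 64, sloping 10 degrees down toward the outlet, so that the bottle comes free only uphill; a push of about 5 to 20 N breaks it loose. The joint reads 0 rad with the bottle jammed under it and springs down to -0.05 when it is gone.
- clip_right (a joint): the right hold-down clip, like the left one
- pawl_left (a joint): left one of two sprung steel fingers on the black carriage, 13 mm wide, 34 to 47 mm from the centre line: hinged at h 66, sloping down uphill to a free tip 44 mm uphill of the hinge at h 48. Reads 0 rad when down; a bottle passing under raises it to about 0.2, then it drops back to 0 with a click behind the bottle. Spring 2 to 3 N at the tip; can be raised to 1.2, gives way as the bottle is lifted out.
- pawl_right (a joint): the right sprung finger, like the left. The carriage straddles the chute and is clamped at an unreported setting: the tips are anywhere at s 85 to 125, to be felt or seen. The bottle has clicked past when its axis is 21 mm uphill of the tips, and rests there if let go (earlier it rolls back). Two rigid back stops at the sides (h 24 to 42) meet it at 32 mm. Top of the carriage h 76.
- bottle: the jammed bottle: white body, blue screw cap of nearly the same width, 58 mm diameter, 89 mm long, about 0.16 kg, smooth and able to roll. It lies across the chute with its cap toward the chute's +y. Origin at the centre of its base; its own z runs along its axis from base to cap.
- bottle_mid (a point): the middle of the jammed bottle, on its axis, 44.5 mm from its base; axes as the bottle's
- tray: the white plastic tray, fixed, outside 170 mm (its x) by 134 mm (its y), walls 4 mm thick and 22 mm high with a small rim, inner floor 4 mm above the worktop, with six round ribs 3 mm high along its y, 25 mm apart (at x = +-12.5, +-37.5, +-62.5 mm): a bottle laid along them nests between two with its axis 33 mm above the worktop; origin on the worktop under its centre
- spare_bottle: a round white-bodied bottle with a blue screw cap, 60 mm diameter, 93 mm high, standing at the back right; origin at the centre of its underside. A bystander.
- solvent_bottle: a round glass bottle with a blue cap, 56 mm diameter, 104 mm high, standing at the back right; origin at the centre of its underside. A bystander.
- tape: a roll of tape lying flat, 90 mm diameter, 19 mm high, at the front left; origin at the centre of its underside. A bystander.
- marker: a black felt marker lying on the worktop, 130 mm long, 13 mm thick, at the front; origin under its middle. A bystander.
- tweezers_lab: dark tweezers lying on the worktop, 115 mm long, 8 mm high, at the front left of the middle; origin under their middle. A bystander.
- mouse: a black computer mouse, 101 x 56 x 29 mm, at the front left; origin under its middle. A bystander.

How it is judged:
On the way, in this order (a step that is already met when the one before it is completed fails the run):
1. the bottle, pushed up the chute, lifts both sprung fingers (value of joint each of pawl_left, pawl_right above 0.1 rad and x of bottle_mid in the frame of chute above 0.05 m and z of bottle_mid in the frame of chute below 0.125 m).
2. both fingers have dropped behind the bottle and it rests against them by itself, nothing holding it (value of joint each of pawl_left, pawl_right below 0.06 rad and x of bottle_mid in the frame of chute above 0.085 m and z of bottle_mid in the frame of chute below 0.125 m and linear speed of bottle below 0.02 m/s and contact force between each of the arm, the fingers and bottle below 0.2 N), for 0.25 s.
At the end, for the whole second after the job is handed in: The bottle lies at rest on its side (within 7 degrees) on the tray's ribbed floor, its middle within 55 mm along and 37 mm across the tray's centre, let go, and both sprung fingers of the chute are back down (x of bottle_mid in the frame of tray between -0.055 and 0.055 m and y of bottle_mid in the frame of tray between -0.037 and 0.037 m and z of bottle_mid in the frame of tray between 0.027 and 0.04 m and angle between bottle_mid's own z axis and vertical between 1.45 and 1.69 rad and linear speed of bottle below 0.02 m/s and value of joint each of pawl_left, pawl_right below 0.06 rad); the robot touches nothing.
It fails at once if the bottle is rammed into the carriage's back stops (more than 12 N on either) (contact force between bottle and carriage_c4 above 12 N or contact force between bottle and carriage_c9 above 12 N).
It fails at once if the fingers push on the chute itself with more than 40 N (contact force between the fingers and chute above 40 N).
It fails at once if the bottle is dropped (moves faster than 0.6 m/s with no finger on it) (linear speed of bottle above 0.6 m/s and contact force between the fingers and bottle below 0.1 N).
It fails at once if a bystander is moved more than 30 mm (distance of any of spare_bottle, solvent_bottle, tape, marker, tweezers_lab, mouse from where it was at the start of the episode above 0.03 m).
It also fails if it takes over 72 s, if anything falls off the work surface, if the arm or the gripper's body presses on something with over 40 N, if the wrist force passes 120 N, or if a joint passes its speed limit or range.

### The arm

A 6-joint arm with a two-finger parallel gripper is mounted at the origin on a cart in front of the work surface, level with it; the furniture and walls round the work are solid. World frame = base frame: x ahead of the robot, y to its left, z up, the work surface at z = 0. Lengths are in m, angles in rad, forces in N, time in s.
With the tool pointing down it reaches from about 0.325 to 0.9 m from the base axis. Payload 6.1 kg.
Tool frame: the origin (TCP) lies at the very end of the fingers, on their centre line; the grasp point (between the pads) lies 19 mm behind it (pinch_z is the z of the grasp point in the tool frame, in m); z points along the fingers, y is the line along which they close (so a half turn about z gives the same grasp; the last joint's range is limited). The gripper opens to 85 mm and grips with 20 to 120 N. Pads are 22 mm wide; open, the fingers measure 114 mm over their backs; the gripper's body (76 mm by 85 mm) begins 54 mm behind the grasp point. The pads swing forward as they close: fully open they stand 13 mm farther back than shut.
Start: joints at [-1.372, 0.22, 1.526, -0, 1.395, -0.126], TCP at [0.199, -0.592, 0.231] pointing down, gripper open.
Joint ranges: [-2.98, 2.98], [-0.91, 2.08], [0.09, 2.57], [-1.24, 4.39], [0.2, 2.65], [-2.68, 2.68]. Speed limits (rad/s): [2.57, 2.57, 3.01, 3.14, 3.14, 3.14].

### API

Orientations are given as a rotation vector (axis times angle).
In Python, from bench import get_state, snapshot, camera_model, finish_job, pinch_z gives the robot as it stands.
- The arm moves only by the tool send_rows, never from a script. Its argument "increments" is a list of rows, each a list of 3 entries, a list of its own where there are three numbers: the finger opening in m, from 0 to 0.0854, then the shift along the tool's x, y, z in m, then the turn, a rotation vector about the tool's x, y, z in degrees. A call has 1 to 10 rows; each row shifts and turns the commanded pose from where the row before left it, along the tool's axes as they then stand; what a row does not reach is not made up. A row lasts 1/8 s, in which the tool goes at most 62.5 mm and 10.7 degrees, less where a joint would pass 70% of its speed; a pose out of reach is approached as far as the arm can. A call is refused whole if a number of a shift passes 0.0625 or a number of a turn 10.7, either way. A call with a gripper value outside its range is refused whole. The fingers move at their own pace and stop on an object; "squeeze" is the grip in N (left out, the last holds). Time passes only in rows, so rows that do not move let the fingers close. It gives the time, the measured TCP pose, the force, the opening and the grip force at its end, in the units of the state.
- get_state(): the state, without advancing time (a new reading comes with each control period).
- snapshot(name): name is "side" or "top"; returns the picture (420x560x3 uint8, red, green, blue); there is no depth.
- camera_model(name): a dict with "fx", "fy", "cx", "cy" (pixels), "dist" ([k1, k2, p1, p2, k3] as OpenCV has them; the pictures are not rectified), "T" (4x4, takes a point from camera to world coordinates). Camera axes: x right, y down, z forward; pixel columns grow to the right and rows downward; lengths in m; the calibration is good to about 2 mm. A picture is of the moment at which its call begins. camera_model takes no time and is no camera call.
- finish_job(): hands the job in; it is judged then, once.
The state is a dict: "clock": time; "q": joint angles; "joint_vel": joint speeds; "tau": joint torques, N m; "tcp_pos": TCP position; "ee_rot": TCP orientation; "ft_force": force on the tool from outside, world axes, zero at the start; "moment": the same for the moment, N m; "grip_width": opening from 0.0 (shut) to 1.0 (fully open); "gripper_force": force on a finger pad.
Only numpy, scipy, OpenCV 4.12 (cv2) and the standard library are available. Lean on these libraries where they do the work, as an engineer would, in place of code of your own. Each camera call takes 0.05 s, during which the arm holds its last target. There are 200 camera calls.

## Working session

There is one attempt and no reset: what is moved stays moved. The work goes in short steps, Python scripts to look and compute and a tool call to move; the robot and the scene stay as the last step left them, time stands still between calls to the robot, and variables do not carry over. Pictures are saved under pics/ and viewed, at most 10 in all, crops included, and the job is handed in when it is done.

Besides the shell and the picture viewer there is one more tool, called after "Call:" by a JSON object that holds its "op" and its "data". send_rows: Moves the arm, as the interface text tells. Its arguments: {"type":"object","properties":{"increments":{"type":"array"},"squeeze":{"type":"number"}},"required":["increments"]}

```bash
ls; mkdir -p pics
python3 - <<'E'
from bench import *
import cv2,numpy as np
for n in("side","top"):
    im=snapshot(n); cv2.imwrite(f"pics/{n}0.png",im[:,:,::-1])
    c=camera_model(n); print(n,{k:np.round(v,4).tolist() for k,v in c.items()})
print(get_state(),pinch_z)
E
```

```text
pics
side {'fx': 531.2935, 'fy': 531.2935, 'cx': 281.7352, 'cy': 205.3898, 'dist': [-0.0045, 0.0, 0.0, 0.0, 0.0], 'T': [[0.9299, -0.2529, 0.2669, 0.2391], [-0.3674, -0.6087, 0.7032, -0.8432], [-0.0154, -0.752, -0.659, 0.9468], [0.0, 0.0, 0.0, 1.0]]}
top {'fx': 527.7652, 'fy': 527.7652, 'cx': 281.3677, 'cy': 213.1562, 'dist': [-0.1371, 0.0, 0.0, 0.0, 0.0], 'T': [[0.0183, -0.9951, 0.0973, 0.4472], [-0.9998, -0.0173, 0.0112, 0.038], [-0.0094, -0.0975, -0.9952, 1.527], [0.0, 0.0, 0.0, 1.0]]}
{'clock': 0.1, 'q': array([-1.37213510e+00,  2.21153098e-01,  1.52749014e+00,  1.34823568e-05,
        1.39472285e+00, -1.26100146e-01]), 'joint_vel': array([ 0.00114413, -0.00027524, -0.00405746, -0.00045011, -0.00047244,
       -0.00082851]), 'tau': array([ 1.81015570e-03, -4.98243141e+01, -3.90546370e+01, -1.84568689e-04,
        5.61695080e-03,  1.89256269e-05]), 'tcp_pos': array([ 0.1993182 , -0.59178784,  0.23030851]), 'ee_rot': array([-3.09851681e+00, -5.07604823e-01,  8.01655232e-05]), 'ft_force': array([ 0.19254285,  0.8126049 , -0.00301551]), 'moment': array([0.01549482, 0.05595441, 0.05353109]), 'gripper_force': 0.0, 'grip_width': 0.9979410453446584} -0.0187
```

View pics/side0.png

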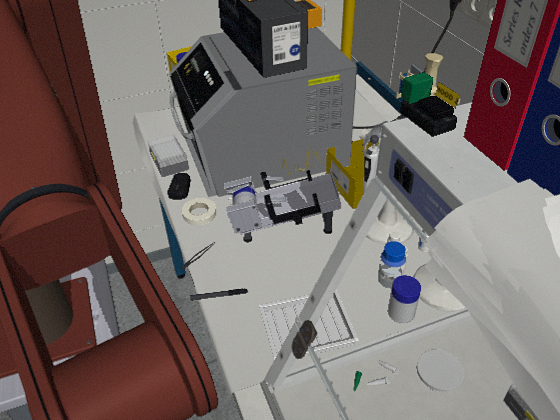

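View pics/top0.png

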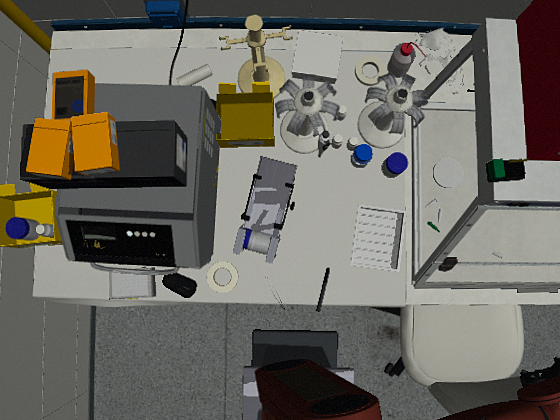

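The side view shows the chute around (285,200), with the bottle at about (243,195) and the tray at about (307,320). In the top view the chute runs from (256,250) up to (277,160), the bottle is at (258,241) and the tray at (377,238). I'll crop both for detail.

Run:
```python
import cv2,numpy as np
a=cv2.imread("pics/side0.png")[160:250,215:350];b=cv2.imread("pics/top0.png")[150:270,220:310]
a=cv2.resize(a,None,fx=5.9,fy=5.9,interpolation=3);b=cv2.resize(b,None,fx=5,fy=5,interpolation=3)
cv2.imwrite("pics/sc.png",a);cv2.imwrite("pics/tc.png",b)
print(a.shape,b.shape)
```

```text
(531, 796, 3) (600, 450, 3)
```

View pics/sc.png

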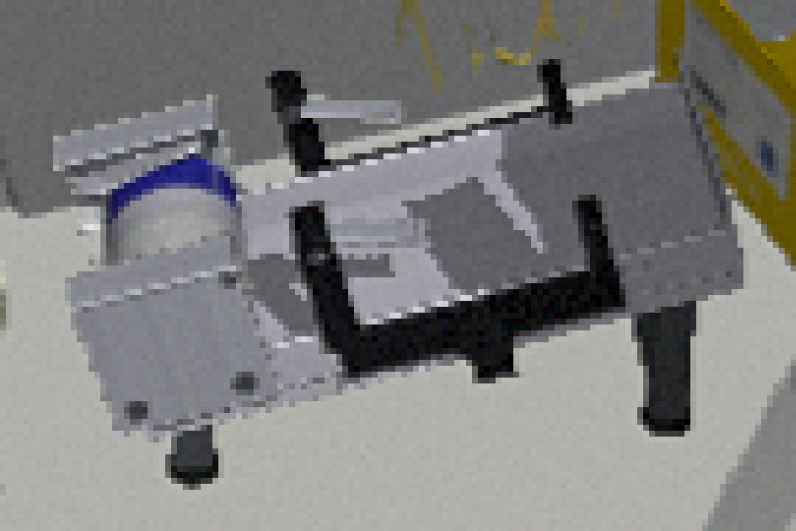

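View pics/tc.png

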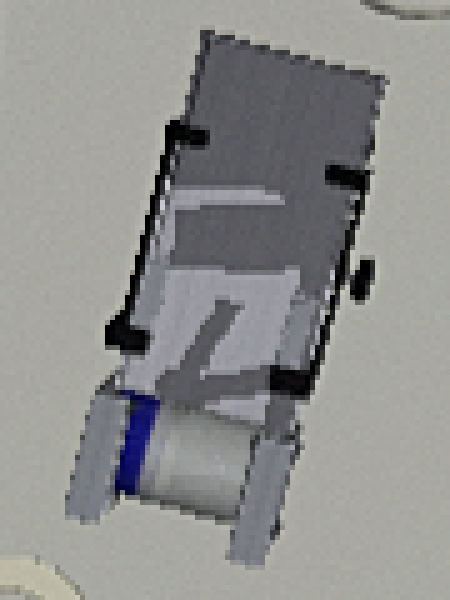

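The side crop shows the two steel fingers: left from (300,105) to its tip at (400,112), right from (325,225) to its tip at (415,240). The top crop shows the bottle with its cap on the left (135,440), the keeper lips (67,518) and (230,560), and the uphill corners (205,32) and (383,75). Next I triangulate these.

```bash
cat > h.py <<'E'
import cv2,numpy as np
from bench import *
def cam(n):
    c=camera_model(n);K=np.array([[c["fx"],0,c["cx"]],[0,c["fy"],c["cy"]],[0,0,1]]);return K,np.array(c["dist"]),np.array(c["T"])
def norm(n,p):
    K,d,T=cam(n);return cv2.undistortPoints(np.float64(p).reshape(-1,1,2),K,d).reshape(-1,2)
def tri(ps,pt):
    P=[np.linalg.inv(cam(n)[2])[:3] for n in("side","top")]
    X=cv2.triangulatePoints(P[0],P[1],norm("side",ps).T,norm("top",pt).T);X=(X[:3]/X[3]).T
    def rp(n,x):
        K,d,T=cam(n);E=np.linalg.inv(T);return cv2.projectPoints(x,cv2.Rodrigues(E[:3,:3])[0],E[:3,3],K,d)[0].reshape(-1,2)
    e=np.linalg.norm(rp("side",X)-ps,axis=1)+np.linalg.norm(rp("top",X)-pt,axis=1)
    return X,e
def onplane(n,p,z):
    K,d,T=cam(n);v=np.c_[norm(n,p),np.ones(len(np.reshape(p,(-1,2))))]@T[:3,:3].T;o=T[:3,3]
    return o+v*((z-o[2])/v[:,2])[:,None]
def proj(n,x):
    K,d,T=cam(n);E=np.linalg.inv(T);return cv2.projectPoints(np.float64(x).reshape(-1,3),cv2.Rodrigues(E[:3,:3])[0],E[:3,3],K,d)[0].reshape(-1,2)
E
python3 - <<'E'
from h import *
np.set_printoptions(precision=4,suppress=True)
S=lambda a:np.array(a)/5.9+[215,160]-.4
T=lambda a:np.array(a)/5+[220,150]-.4
nm=["upL","upR","lipLout","lipRout","tipL","tipR","bottle cap edge upper"]
s=S([[682,82],[742,236],[55,140],[68,283],[400,112],[415,238],[205,155]]);t=T([[205,32],[383,75],[67,518],[230,562],[158,248],[312,298],[140,395]])
X,e=tri(s,t)
for a in zip(nm,X,e):print(*a)
im=cv2.imread("pics/top0.png")
# tray mask
hs=cv2.cvtColor(im,cv2.COLOR_BGR2HSV)
print(im[238,335:420:2].mean(1).round().astype(int)); print(im[195:285:2,378].mean(1).round().astype(int))
for n in("top0","side0"):
    im=cv2.imread(f"pics/{n}.png");hs=cv2.cvtColor(im,cv2.COLOR_BGR2HSV)
    m=cv2.inRange(hs,(105,120,60),(130,255,255))
    k,l,st,c=cv2.connectedComponentsWithStats(m)
    for i in range(1,k):
        if st[i,4]>15:print(n,st[i],c[i])
a=cv2.resize(cv2.imread("pics/side0.png")[285:365,250:365],None,fx=4.6,fy=4.6,interpolation=3)
b=cv2.resize(cv2.imread("pics/top0.png")[198:278,343:413],None,fx=4.6,fy=4.6,interpolation=3);print(a.shape)
cv2.imwrite("pics/tr.png",np.hstack([a[:368],b[:368]][:2])[:,:800] if a.shape[0]==b.shape[0] else a)
E
```

```text
upL [0.739  0.1141 0.1125] 1.7021708578935606
upR [0.7185 0.0163 0.1087] 0.8972946053388732
lipLout [0.4748 0.1818 0.1116] 0.47176220662704116
lipRout [0.4532 0.0939 0.1094] 0.31893827141365527
tipL [0.6181 0.1368 0.1165] 2.6875693655119415
tipR [0.5918 0.0533 0.1205] 2.921729590520213
bottle cap edge upper [0.536  0.1455 0.1125] 4.961177515054002
[165 167 169 168 162 168 166 166 164 166 184 167 183 179 179 183 180 179
 181 179 178 182 178 176 176 182 181 180 183 194 102 106  62 202 172 165
 181 185 168  50 166 163 128]
[165 165 167 168 169 167 183 147 130 180 176 135 177 182 179 166 181 179
 179 177 182 180 178 168 159 181 178 183 106 187 181 181 163 153 180 183
 176 174 166 167 166 166 165 165 166]
top0 [146   0  37  17 374] [163.0909   7.2139]
top0 [ 72 100  11  12  94] [ 77.3404 105.5426]
top0 [353 144  20  20 267] [363.2397 153.0599]
top0 [387 152  21  21 322] [397.028  162.1211]
top0 [  6 217  21  22 348] [ 15.4914 227.5833]
top0 [243 228   9  20  86] [246.7907 237.4535]
side0 [290  45  10  10  61] [294.4754  49.541 ]
side0 [177  52  10  10  48] [180.25   55.875]
side0 [536  74   8  11  25] [539.16  79.12]
side0 [535  92  15  18  62] [541.5161 100.8871]
side0 [532 103   5   9  21] [534.381 107.381]
side0 [ 507  109   53   83 1159] [532.7127 155.667 ]
side0 [524 117   7   7  19] [526.8947 120.6842]
side0 [545 118  11  24  45] [547.6444 131.0444]
side0 [555 148   5   9  18] [557.2222 152.1111]
side0 [547 158  13  16  72] [554.2778 166.2083]
side0 [234 186  21  11  75] [244.3467 190.1733]
side0 [381 242  25  25 490] [393.6224 254.1571]
side0 [393 275  28  29 640] [406.1281 289.0437]
(368, 529, 3)
```

View pics/tr.png

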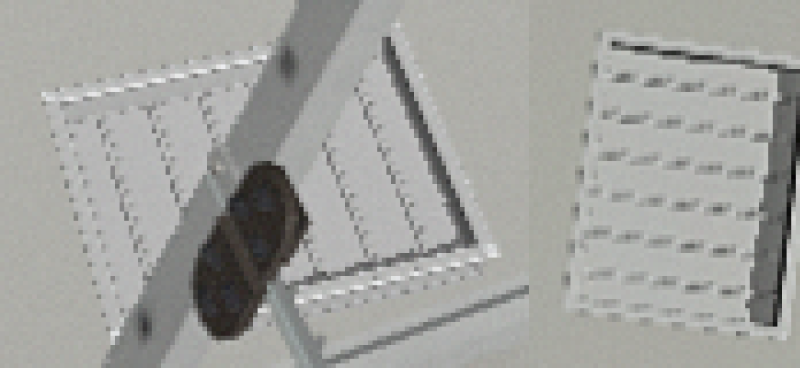

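```bash
cat >> h.py <<'E'
yaw=np.radians(-14.7);O=np.array([.515,.123,0.]);c12,s12=np.cos(np.radians(12)),np.sin(np.radians(12))
def chute(s,h,y=0):
    s,h,y=np.broadcast_arrays(*[np.float64(v)/1e3 for v in(s,h,y)])
    x=s*c12-h*s12;z=.05+s*s12+h*c12
    return O+np.stack([x*np.cos(yaw)-y*np.sin(yaw),x*np.sin(yaw)+y*np.cos(yaw),z],-1)
E
python3 - <<'E'
from h import *
np.set_printoptions(precision=4,suppress=True)
T=lambda a:(np.array(a)+.4-[220,150])*5
S=lambda a:(np.array(a)+.4-[215,160])*5.9
for n,F in(("top",T),("side",S)):
    print(n,"upL,upR,cap top end,base top end,tip L,R @106, hinges, lip mid low, lip mid up")
    print(F(proj(n,chute([232,232,0,0,106,106,62,62,-40,30],[20,20,58,58,48,48,66,66,72,72],[50,-50,44.5,-44.5,40.5,-40.5,40.5,-40.5,0,0]))).round(0).tolist())
# tray
o=np.array([343,198])-.4;t=np.array([[76,35],[41,308],[254,332]])/4.6+o
s=np.array([[395,28],[42,97]])/4.6+[249.6,284.6]
X,e=tri(s,t[:2]);print("tray tri",X,e)
P=onplane("top",t,.022);print(P,"sides",np.linalg.norm(P[0]-P[1]),np.linalg.norm(P[1]-P[2]),"ctr",(P[0]+P[2])/2,"yaw",np.degrees(np.arctan2(*(P[0]-P[1])[[1,0]])))
P=onplane("side",np.array([[395,28],[42,97],[492,250]])/4.6+[249.6,284.6],.022);print(P,"ctr",(P[1]+P[2])/2,"yaw",np.degrees(np.arctan2(*(P[0]-P[1])[[1,0]])))
print("frame corner, table edge",onplane("top",[[415,285],[412,110],[300,300],[327,290]],0.))
E
```

```text
top upL,upR,cap top end,base top end,tip L,R @106, hinges, lip mid low, lip mid up
[[202.0, 26.0], [379.0, 75.0], [93.0, 446.0], [252.0, 491.0], [153.0, 258.0], [298.0, 298.0], [127.0, 340.0], [273.0, 381.0], [150.0, 543.0], [184.0, 419.0]]
side upL,upR,cap top end,base top end,tip L,R @106, hinges, lip mid low, lip mid up
[[696.0, 68.0], [743.0, 216.0], [155.0, 143.0], [169.0, 280.0], [402.0, 105.0], [426.0, 227.0], [292.0, 99.0], [311.0, 222.0], [60.0, 209.0], [223.0, 167.0]]
tray tri [[ 0.6207 -0.1683  0.0187]
 [ 0.4482 -0.1465  0.0231]] [0.7443 2.2095]
[[ 0.6212 -0.1681  0.022 ]
 [ 0.4509 -0.1473  0.022 ]
 [ 0.4378 -0.2803  0.022 ]] sides 0.1715532083580423 0.13359510278503742 ctr [ 0.5295 -0.2242  0.022 ] yaw -6.960908851706383
[[ 0.6183 -0.1705  0.022 ]
 [ 0.4458 -0.145   0.022 ]
 [ 0.6028 -0.3011  0.022 ]] ctr [ 0.5243 -0.2231  0.022 ] yaw -8.404639322937681
frame corner, table edge [[ 0.3942 -0.3355  0.    ]
 [ 0.9142 -0.331   0.    ]
 [ 0.3469 -0.0029  0.    ]
 [ 0.3768 -0.0801  0.    ]]
```

```bash
cat >> h.py <<'E'
from scipy.spatial.transform import Rotation as Ro
R0=Ro.from_rotvec
def Rdes(yw,tilt): # tool y along yaw, z down, tilted
    y=np.array([np.cos(yw),np.sin(yw),0]);z=np.array([0,0,-1.]);M=np.c_[np.cross(y,z),y,z]
    return Ro.from_matrix(M)*R0([-tilt,0,0])
def rel(p0,R,p): return R.inv().apply(np.array(p)-p0)*1e3
E
python3 - <<'E'
from h import *
np.set_printoptions(precision=1,suppress=True)
st=get_state();R=R0(st["ee_rot"]);A=st["tcp_pos"]
Rd=Rdes(yaw,0);print("turn",np.degrees((R.inv()*Rd).as_rotvec()))
D=chute(-62,140);print(D)
W=[A,np.array([.24,-.25,.27]),np.array([.34,.1,.27]),D]
for a,b in zip(W,W[1:]):print(rel(a,Rd,b),np.linalg.norm(b-a))
E
```

```text
turn [ -0.1  -0.1 -56.7]
[0.4 0.1 0.2]
[340.9 -47.4 -39.7] 0.34648138273527956
[363.9   7.9   0. ] 0.36400549446402586
[66.7 73.7 95.9] 0.13812446853330707
```

Call:
{"op": "send_rows", "data": {"increments": [[0.085,[0,0,0],[0,0,-9.45]],[0.085,[0,0,0],[0,0,-9.45]],[0.085,[0,0,0],[0,0,-9.45]],[0.085,[0,0,0],[0,0,-9.45]],[0.085,[0,0,0],[0,0,-9.45]],[0.085,[0,0,0],[0,0,-9.45]],[0,[0.0426,-0.006,-0.005],[0,0,0]],[0,[0.0426,-0.006,-0.005],[0,0,0]],[0,[0.0426,-0.006,-0.005],[0,0,0]],[0,[0.0426,-0.006,-0.005],[0,0,0]]]}}

```text
clock: 1.35
tcp_pos: [0.2194, -0.4198, 0.2509]
ee_rot: [-2.487, -1.918, -0.001]
ft_force: [0.7, -0.1, 0.4]
grip_width: 0.137
gripper_force: 0.0
```

Call:
{"op": "send_rows", "data": {"increments": [[0,[0.0426,-0.006,-0.005],[0,0,0]],[0,[0.0426,-0.006,-0.005],[0,0,0]],[0,[0.0426,-0.006,-0.005],[0,0,0]],[0,[0.0426,-0.006,-0.005],[0,0,0]],[0,[0.045,0.001,0],[0,0,0]],[0,[0.045,0.001,0],[0,0,0]],[0,[0.045,0.001,0],[0,0,0]],[0,[0.045,0.001,0],[0,0,0]],[0,[0.045,0.001,0],[0,0,0]],[0,[0.045,0.001,0],[0,0,0]]]}}

```text
clock: 2.6
tcp_pos: [0.3137, 0.0107, 0.2712]
ee_rot: [2.487, 1.919, 0.001]
ft_force: [1.0, 0.7, 0.6]
grip_width: -0.002
gripper_force: 0.0
```

Call:
{"op": "send_rows", "data": {"increments": [[0,[0.045,0.001,0],[0,0,0]],[0,[0.045,0.001,0],[0,0,0]],[0,[0.022,0.025,0],[0,0,0]],[0,[0.022,0.025,0],[0,0,0]],[0,[0.022,0.025,0],[0,0,0]],[0,[0,0,0],[-6,0,0]],[0,[0,0,0],[-6,0,0]],[0,[0,0,0],[0,0,0]]]}}

```text
clock: 3.6
tcp_pos: [0.4265, 0.141, 0.2706]
ee_rot: [2.35, 1.817, 0.189]
ft_force: [0.1, 0.4, 0.1]
grip_width: -0.001
gripper_force: 0.0
```

```bash
cat >> h.py <<'E'
def where():
    st=get_state();R=R0(st["ee_rot"]);p=st["tcp_pos"];v=p-chute(0,0)
    Rt=Rdes(yaw,np.radians(12));l=Rt.inv().apply(v)*1e3
    print("t",st["clock"],"s,h,y",l[1].round(1),-l[2].round(1),l[0].round(1),"Rerr",np.degrees((R.inv()*Rt).as_rotvec()).round(2),"F(y'=uphill)",Rt.inv().apply(st["ft_force"]).round(1),"grip",st["grip_width"],st["gripper_force"])
E
python3 -c "
from h import *
where()"
```

```text
t 3.6 s,h,y -42.4 234.5 -5.0 Rerr [-0.06 -0.    0.11] F(y'=uphill) [ 0.4 -0.  -0.1] grip -0.0008332655728046115 0.0
```

Call:
{"op": "send_rows", "data": {"increments": [[0,[0.005,-0.021,0.02],[0,0,0]],[0,[0,0,0.04],[0,0,0]],[0,[0,0,0.04],[0,0,0]],[0,[0,0,0.04],[0,0,0]],[0,[0,0,0.03],[0,0,0]],[0,[0,0,0.025],[0,0,0]],[0,[0,0,0.01],[0,0,0]],[0,[0,0,0.009],[0,0,0]],[0,[0,0,0],[0,0,0]]]}}

```text
clock: 4.72
tcp_pos: [0.4523, 0.1392, 0.0576]
ee_rot: [2.352, 1.814, 0.19]
ft_force: [-0.6, -0.4, 0.4]
grip_width: -0.002
gripper_force: 0.0
```

Run:
```python
from h import *
where()
a=snapshot("side")[150:260,205:360,::-1];b=snapshot("top")[150:280,215:325,::-1]
a=cv2.resize(a,None,fx=3,fy=3,interpolation=3);b=cv2.resize(b,None,fx=3,fy=3,interpolation=3)
im=np.zeros((390,800,3),np.uint8);im[:330,:465]=a;im[:390,465:795]=b;cv2.imwrite("pics/p1.png",im)
```

```text
t 4.725 s,h,y -61.7 20.9 -0.2 Rerr [-0.03  0.01 -0.01] F(y'=uphill) [-0.5 -0.4 -0.5] grip -0.0015427384024834054 0.0
```

View pics/p1.png

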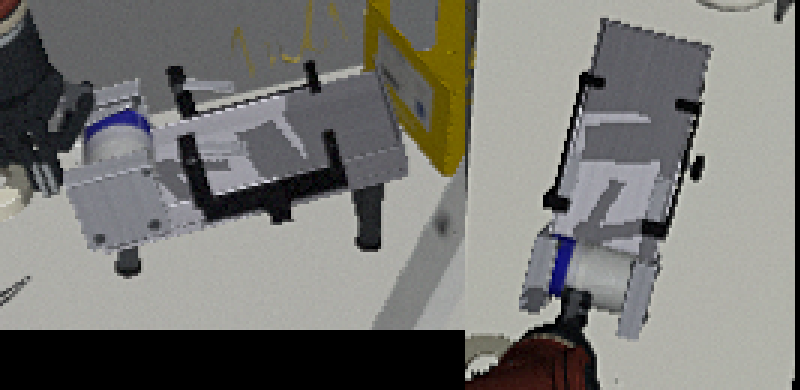

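Closed fingers stand behind the bottle at (577,300), with the slot centred near there. Now I start the push.

Call:
{"op": "send_rows", "data": {"increments": [[0,[-0.002,0.005,0],[0,0,0]],[0,[0,0.004,0],[0,0,0]],[0,[0,0.003,0],[0,0,0]],[0,[0,0.003,0],[0,0,0]],[0,[0,0.003,0],[0,0,0]]]}}

```text
clock: 5.45
tcp_pos: [0.4689, 0.1328, 0.0614]
ee_rot: [2.351, 1.814, 0.191]
ft_force: [-0.2, -0.2, 0.7]
grip_width: 0.004
gripper_force: 0.0
```

```bash
python3 -c "
from h import *
where()"
```

```text
t 5.45 s,h,y -43.7 20.9 -2.2 Rerr [-0.01 -0.    0.01] F(y'=uphill) [-0.3 -0.  -0.8] grip 0.004076538127758204 0.0
```

Call:
{"op": "send_rows", "data": {"increments": [[0,[0,0.003,0],[0,0,0]],[0,[0,0.003,0],[0,0,0]],[0,[0,0,0],[0,0,0]]]}}

```text
clock: 5.82
tcp_pos: [0.474, 0.1316, 0.0622]
ee_rot: [2.352, 1.815, 0.19]
ft_force: [-1.8, 2.8, -1.1]
grip_width: 0.0
gripper_force: 1.2
```

```bash
python3 -c "
from h import *
where()"
```

```text
t 5.825 s,h,y -38.4 20.7 -2.1 Rerr [-0.06  0.    0.01] F(y'=uphill) [ 2.2 -2.6  0.6] grip 7.319272897993231e-05 1.1511827128015284
```

Call:
{"op": "send_rows", "data": {"increments": [[0,[0,0.002,0],[0,0,0]],[0,[0,0.002,0],[0,0,0]],[0,[0,0.002,0],[0,0,0]],[0,[0,0.002,0],[0,0,0]]]}}

```text
clock: 6.32
tcp_pos: [0.4829, 0.1292, 0.0648]
ee_rot: [2.35, 1.814, 0.192]
ft_force: [0.0, -0.1, 0.6]
grip_width: -0.002
gripper_force: 0.3
```

```bash
python3 -c "
from h import *
where()"
```

```text
t 6.325 s,h,y -28.9 21.3 -2.1 Rerr [ 0.09 -0.01  0.01] F(y'=uphill) [-0.1  0.2 -0.5] grip -0.002207151926722423 0.3028639930198551
```

Call:
{"op": "send_rows", "data": {"increments": [[0,[0,0.003,0],[0,0,0]],[0,[0,0.003,0],[0,0,0]],[0,[0,0.003,0],[0,0,0]],[0,[0,0.003,0],[0,0,0]],[0,[0,0.003,0],[0,0,0]]]}}

```text
clock: 6.95
tcp_pos: [0.4963, 0.1257, 0.0674]
ee_rot: [2.351, 1.814, 0.191]
ft_force: [-3.4, 1.2, 0.8]
grip_width: 0.002
gripper_force: 1.6
```

```bash
python3 -c "
from h import *
where()"
```

```text
t 6.95 s,h,y -14.7 20.9 -2.1 Rerr [-0.   -0.    0.01] F(y'=uphill) [ 0.3 -3.3 -1.6] grip 0.0018229780308785908 1.5881535773951327
```

Call:
{"op": "send_rows", "data": {"increments": [[0,[0,0.004,0],[0,0,0]],[0,[0,0.004,0],[0,0,0]],[0,[0,0.004,0],[0,0,0]],[0,[0,0.004,0],[0,0,0]],[0,[0,0.004,0],[0,0,0]],[0,[0,0.004,0],[0,0,0]],[0,[0,0.004,0],[0,0,0]],[0,[0,0.004,0],[0,0,0]],[0,[0,0.004,0],[0,0,0]],[0,[0,0.004,0],[0,0,0]]]}}

```text
clock: 8.2
tcp_pos: [0.5342, 0.1157, 0.0758]
ee_rot: [2.351, 1.814, 0.191]
ft_force: [-2.5, 0.6, 2.5]
grip_width: 0.0
gripper_force: 1.6
```

```bash
python3 -c "
from h import *
where()"
```

```text
t 8.2 s,h,y 25.4 20.9 -2.2 Rerr [-0.   -0.    0.01] F(y'=uphill) [-0.1 -2.  -3. ] grip 0.00011851033599844986 1.5609483869047835
```

Call:
{"op": "send_rows", "data": {"increments": [[0,[0,0.003,0],[0,0,0]],[0,[0,0.003,0],[0,0,0]],[0,[0,0.003,0],[0,0,0]],[0,[0,0.003,0],[0,0,0]],[0,[0,0.003,0],[0,0,0]]]}}

```text
clock: 8.82
tcp_pos: [0.5463, 0.1122, 0.0777]
ee_rot: [2.354, 1.816, 0.185]
ft_force: [-13.4, 3.9, 5.0]
grip_width: -0.0
gripper_force: 6.7
```

```bash
cat > look.py <<'E'
import sys
from h import *
where()
a=snapshot("side")[150:260,205:360,::-1];b=snapshot("top")[150:280,215:325,::-1]
a=cv2.resize(a,None,fx=3,fy=3,interpolation=3);b=cv2.resize(b,None,fx=3,fy=3,interpolation=3)
im=np.zeros((390,800,3),np.uint8);im[:330,:465]=a;im[:390,465:795]=b;cv2.imwrite(sys.argv[1],im)
E
python3 look.py pics/p2.png
```

```text
t 8.825 s,h,y 38.1 20.2 -2.5 Rerr [-0.27  0.06  0.  ] F(y'=uphill) [  0.4 -12.6  -7.8] grip -0.0001670945106724931 6.677472952287644
```

View pics/p2.png

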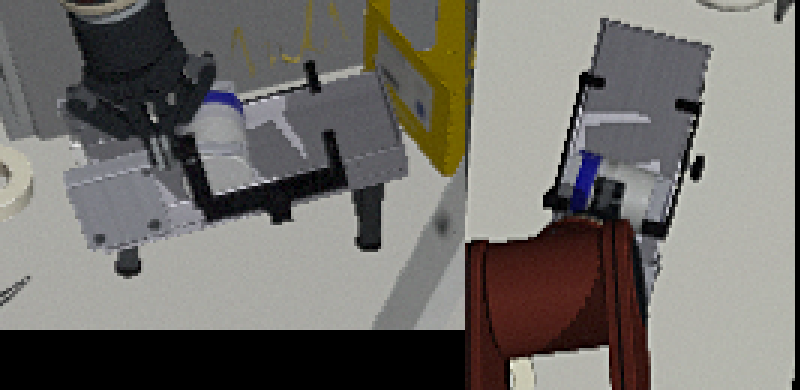

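Bottle is entering the carriage at about (225,120) in the side crop. The force has risen, so the fingers of the carriage are lifting. I continue in small steps.

Call:
{"op": "send_rows", "data": {"increments": [[0,[0,0.002,0],[0,0,0]],[0,[0,0.002,0],[0,0,0]],[0,[0,0.002,0],[0,0,0]],[0,[0,0.002,0],[0,0,0]],[0,[0,0.002,0],[0,0,0]]]}}

```text
clock: 9.55
tcp_pos: [0.5539, 0.1098, 0.0783]
ee_rot: [2.356, 1.818, 0.181]
ft_force: [-12.2, 2.6, 1.7]
grip_width: 0.001
gripper_force: 5.7
```

```bash
python3 -c "
from h import *
where()"
```

```text
t 9.55 s,h,y 45.9 19.2 -2.9 Rerr [-0.48  0.12  0.02] F(y'=uphill) [ -0.6 -11.8  -4.2] grip 0.0010585748950936395 5.6878556540004865
```

Call:
{"op": "send_rows", "data": {"increments": [[0,[0,0.003,0],[0,0,0]],[0,[0,0.003,0],[0,0,0]],[0,[0,0.003,0],[0,0,0]],[0,[0,0.003,0],[0,0,0]],[0,[0,0.003,0],[0,0,0]]]}}

```text
clock: 10.18
tcp_pos: [0.5692, 0.1062, 0.0822]
ee_rot: [2.355, 1.817, 0.184]
ft_force: [-9.3, 3.2, 1.4]
grip_width: 0.005
gripper_force: 4.5
```

```bash
python3 -c "
from h import *
where()"
```

```text
t 10.175 s,h,y 62.1 19.7 -2.5 Rerr [-0.35  0.07  0.02] F(y'=uphill) [ 0.7 -9.3 -3.4] grip 0.005168318283484855 4.53884776274208
```

Call:
{"op": "send_rows", "data": {"increments": [[0,[0,0.003,0],[0,0,0]],[0,[0,0.003,0],[0,0,0]],[0,[0,0.002,0],[0,0,0]],[0,[0,0.002,0],[0,0,0]]]}}

```text
clock: 10.68
tcp_pos: [0.5786, 0.1042, 0.0844]
ee_rot: [2.355, 1.817, 0.185]
ft_force: [-10.7, 4.1, 2.9]
grip_width: -0.002
gripper_force: 5.4
```

```bash
python3 -c "
from h import *
where()"
```

```text
t 10.675 s,h,y 72.0 19.9 -2.0 Rerr [-0.36  0.03  0.02] F(y'=uphill) [  1.3 -10.5  -5.2] grip -0.002488365013543747 5.389641144647612
```

Call:
{"op": "send_rows", "data": {"increments": [[0,[0,0.002,0],[0,0,0]],[0,[0,0.002,0],[0,0,0]],[0,[0,0.002,0],[0,0,0]]]}}

```text
clock: 11.05
tcp_pos: [0.585, 0.1031, 0.0863]
ee_rot: [2.354, 1.817, 0.187]
ft_force: [-9.2, 5.4, 4.9]
grip_width: -0.002
gripper_force: 5.3
```

```bash
python3 -c "
from h import *
where()"
```

```text
t 11.05 s,h,y 78.7 20.4 -1.5 Rerr [-0.27 -0.02  0.02] F(y'=uphill) [ 2.9 -9.  -6.9] grip -0.0015215530778786678 5.269361101636605
```

Call:
{"op": "send_rows", "data": {"increments": [[0,[0,0.002,0],[0,0,0]],[0,[0,0.002,0],[0,0,0]]]}}

```text
clock: 11.3
tcp_pos: [0.5897, 0.1019, 0.0878]
ee_rot: [2.353, 1.816, 0.189]
ft_force: [-8.9, 4.8, 4.9]
grip_width: 0.004
gripper_force: 4.6
```

```bash
python3 -c "
from h import *
where()"
```

```text
t 11.3 s,h,y 83.7 20.9 -1.5 Rerr [-0.16 -0.04  0.02] F(y'=uphill) [ 2.4 -8.6 -6.8] grip 0.0036033875560907915 4.6067798137664795
```

Call:
{"op": "send_rows", "data": {"increments": [[0,[0,0.0015,0],[0,0,0]],[0,[0,0.0015,0],[0,0,0]]]}}

```text
clock: 11.55
tcp_pos: [0.5925, 0.1012, 0.0885]
ee_rot: [2.353, 1.816, 0.189]
ft_force: [-8.3, 5.2, 4.5]
grip_width: -0.002
gripper_force: 4.4
```

```bash
python3 look.py pics/p3.png
```

```text
t 11.55 s,h,y 86.7 20.9 -1.4 Rerr [-0.16 -0.04  0.02] F(y'=uphill) [ 3.  -8.2 -6.3] grip -0.0022531033822769907 4.415469844825566
```

View pics/p3.png

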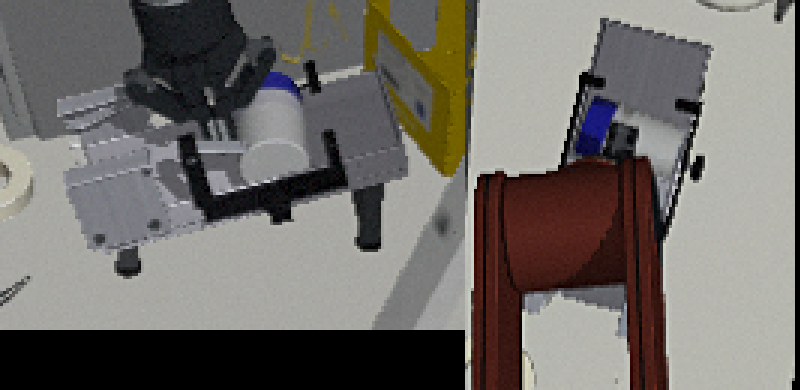

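The right pawl tip still rides on the bottle at (243,147), and the bottle is a few degrees askew with its cap leading. The push point (623,140) is left of the bottle's middle (about 636). I'll back off slightly, shift right and push again.

Call:
{"op": "send_rows", "data": {"increments": [[0,[0,-0.003,0],[0,0,0]],[0,[-0.006,0,0],[0,0,0]],[0,[-0.006,0,0],[0,0,0]],[0,[0,0.001,0],[0,0,0]]]}}

```text
clock: 12.15
tcp_pos: [0.5881, 0.0882, 0.0881]
ee_rot: [2.353, 1.814, 0.189]
ft_force: [-3.5, -0.8, 1.2]
grip_width: -0.002
gripper_force: 1.9
```

```bash
python3 -c "
from h import *
where()"
```

```text
t 12.15 s,h,y 85.8 20.8 -15.1 Rerr [-0.07  0.04 -0.04] F(y'=uphill) [-1.7 -2.9 -1.8] grip -0.0020710926980639244 1.894790124570136
```

Call:
{"op": "send_rows", "data": {"increments": [[0,[0,0.0015,0],[0,0,0]],[0,[0,0.0015,0],[0,0,0]]]}}

```text
clock: 12.4
tcp_pos: [0.5918, 0.0883, 0.0891]
ee_rot: [2.351, 1.814, 0.191]
ft_force: [-1.9, -0.8, 0.8]
grip_width: -0.003
gripper_force: 1.0
```

```bash
python3 -c "
from h import *
where()"
```

```text
t 12.4 s,h,y 89.4 21.0 -14.1 Rerr [ 0.02 -0.01  0.01] F(y'=uphill) [-1.3 -1.4 -1.1] grip -0.003331890202623087 0.9864651880343445
```

Call:
{"op": "send_rows", "data": {"increments": [[0,[0,0.0015,0],[0,0,0]],[0,[0,0.001,0],[0,0,0]],[0,[0,0,0],[0,0,0]]]}}

```text
clock: 12.78
tcp_pos: [0.5942, 0.0877, 0.0896]
ee_rot: [2.351, 1.814, 0.191]
ft_force: [-1.0, -1.2, 0.0]
grip_width: -0.002
gripper_force: 0.4
```

```bash
python3 look.py pics/p4.png
```

```text
t 12.775 s,h,y 91.9 21.0 -14.1 Rerr [ 0.02 -0.01  0.01] F(y'=uphill) [-1.4 -0.7 -0.2] grip -0.0016621299951377823 0.42299673063098453
```

View pics/p4.png

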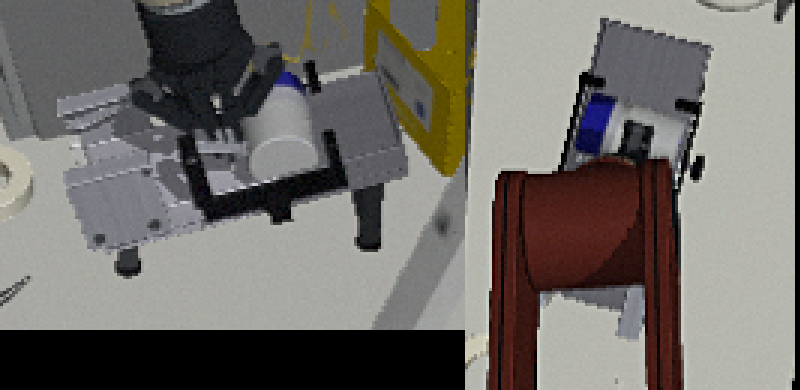

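The right pawl has dropped behind the base at (240,147), and the cap end has kept its place at (597,123). I back off and check by numbers that the bottle stays.

Call:
{"op": "send_rows", "data": {"increments": [[0,[0,-0.003,0],[0,0,0]],[0,[0,-0.003,0],[0,0,0]],[0,[0,-0.004,0],[0,0,0]],[0,[0,-0.004,0],[0,0,0]],[0,[0,0,0],[0,0,0]],[0,[0,0,0],[0,0,0]],[0,[0,0,0],[0,0,0]]]}}

```text
clock: 13.75
tcp_pos: [0.5808, 0.0912, 0.0867]
ee_rot: [2.351, 1.814, 0.191]
ft_force: [-0.2, -0.6, -0.8]
grip_width: 0.004
gripper_force: 0.0
```

```bash
cat > capm.py <<'E'
from h import *
where()
im=cv2.cvtColor(snapshot("top"),cv2.COLOR_RGB2BGR);cv2.imwrite("pics/last.png",im)
hs=cv2.cvtColor(im,cv2.COLOR_BGR2HSV);m=cv2.inRange(hs,(105,120,60),(130,255,255));m[:,:240]=0;m[:,340:]=0
k,l,st,c=cv2.connectedComponentsWithStats(m)
for i in range(1,k):
    if st[i,4]>15:
        p=onplane("top",[c[i]],chute(127,50)[2])[0];v=Rdes(yaw,np.radians(12)).inv().apply(p-chute(0,0))*1e3
        q=cv2.minAreaRect(np.argwhere(l==i)[:,::-1].astype(np.float32))
        print(st[i],c[i].round(1),"s,y",v[1].round(1),v[0].round(1),"rect",q)
E
python3 capm.py
```

```text
t 13.75 s,h,y 77.8 21.0 -14.1 Rerr [ 0.01 -0.01  0.  ] F(y'=uphill) [-0.6 -0.2  0.8] grip 0.0042878739357101875 0.0
[252 184  12  16 129] [257.4 191.4] s,y 136.4 28.3 rect ((257.3500061035156, 191.45001220703125), (7.905693531036377, 15.811386108398438), 18.43494987487793)
```

Call:
{"op": "send_rows", "data": {"increments": [[0,[0,-0.004,0],[0,0,0]],[0,[0,-0.004,-0.02],[0,0,0]],[0,[0,0,-0.04],[0,0,0]],[0,[0,0,-0.04],[0,0,0]],[0,[0,0,-0.04],[0,0,0]],[0.0854,[0,-0.04,-0.02],[0,0,0]],[0.0854,[0,-0.05,0],[0,0,0]],[0.0854,[0,-0.05,0],[0,0,0]],[0.0854,[0,0,0],[0,0,0]]]}}

```text
clock: 14.92
tcp_pos: [0.4051, 0.1369, 0.2106]
ee_rot: [2.35, 1.818, 0.188]
ft_force: [0.4, -0.1, 0.6]
grip_width: 0.849
gripper_force: 0.0
```

```bash
python3 capm.py; python3 look.py pics/p5.png
```

```text
t 14.925 s,h,y -74.0 179.9 -14.5 Rerr [-0.13  0.02  0.14] F(y'=uphill) [ 0.   0.5 -0.5] grip 0.8487542930091894 0.0
[252 184  12  19 148] [257.1 192.5] s,y 133.4 28.2 rect ((257.0243225097656, 192.5459442138672), (8.160883903503418, 18.08628273010254), 17.10272979736328)
t 14.975 s,h,y -71.6 180.8 -14.1 Rerr [ 0.02 -0.03  0.1 ] F(y'=uphill) [ 0.2  0.6 -0.2] grip 0.9245546527034819 0.0
```

View pics/p5.png

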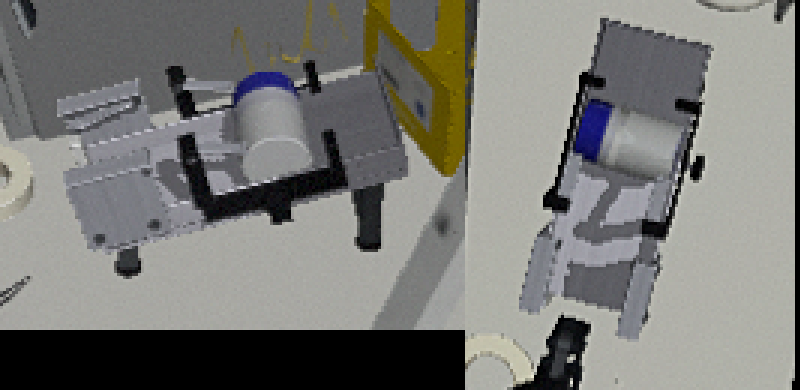

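The bottle rests square behind both pawls. Its silhouette centre is at (632,140) in the top crop and (271,125) in the side crop. I triangulate that centre.

Run:
```python
from h import *
for a,b in(((271,125),(632,139)),):
    X,e=tri(np.array([a])/3.+[204.7,149.7],np.array([[(b[0]-465)/3+214.7,b[1]/3+149.7]]))
    v=Rdes(yaw,np.radians(12)).inv().apply(X[0]-chute(0,0))*1e3;print(X,e,"s h y",v[1],-v[2],v[0])
for n,o,k in(("top",(215,150),465),("side",(205,150),0)): print(n,(proj(n,chute([125,130],[29,29],[0,0]))+.3-o)*3+[k,0])
where()
```

```text
[[0.62963078 0.08519283 0.11030445]] [1.70162069] s h y 130.3779180999969 33.93900885602098 -7.48118390803461
top [[622.226106   144.40287626]
 [623.66451634 139.09812816]]
side [[267.29530426 124.86718799]
 [273.15906703 123.37817438]]
t 15.075 s,h,y -69.5 181.5 -13.9 Rerr [ 0.1  -0.04  0.01] F(y'=uphill) [-0.5 -0.3  0.3] grip 0.9999612768024317 0.0
```

Call:
{"op": "send_rows", "data": {"increments": [[0.0854,[0.009,0.04,0.005],[0,0,0]],[0.0854,[0,0.04,0.005],[0,0,0]],[0.0854,[0,0.04,0.01],[0,0,0]],[0.0854,[0,0.04,0.02],[0,0,0]],[0.0854,[0,0.0385,0.02],[0,0,0]],[0.0854,[0,0,0],[0,0,0]],[0.0854,[0,0,0],[0,0,0]]]}}

```text
clock: 15.95
tcp_pos: [0.6107, 0.0922, 0.1944]
ee_rot: [2.353, 1.814, 0.189]
ft_force: [0.1, 0.5, 0.6]
grip_width: 0.998
gripper_force: 0.0
```

```bash
python3 -c "
from h import *
where()"
```

```text
t 15.95 s,h,y 128.2 120.4 -5.5 Rerr [-0.07  0.02 -0.04] F(y'=uphill) [ 0.5  0.1 -0.5] grip 0.9977193974057256 0.0
```

Call:
{"op": "send_rows", "data": {"increments": [[0.0854,[0,0.001,0.03],[0,0,0]],[0.0854,[0,0,0.025],[0,0,0]],[0.0854,[0,0,0.015],[0,0,0]],[0.0854,[0,0,0.01],[0,0,0]],[0.0854,[0,0,0],[0,0,0]]]}}

```text
clock: 16.58
tcp_pos: [0.6274, 0.0883, 0.1168]
ee_rot: [2.351, 1.815, 0.19]
ft_force: [0.0, -1.3, 0.1]
grip_width: 1.0
gripper_force: 0.0
```

```bash
python3 -c "
from h import *
where()"
```

```text
t 16.575 s,h,y 128.8 40.9 -5.1 Rerr [-0.02  0.    0.02] F(y'=uphill) [-1.3  0.4 -0. ] grip 0.9996666073401173 0.0
```

Call:
{"op": "send_rows", "data": {"increments": [[0.0854,[0,0,0.008],[0,0,0]],[0.0854,[0,0,0.008],[0,0,0]],[0.0854,[0,0,0.008],[0,0,0]],[0.0854,[0,0,0.006],[0,0,0]],[0.0854,[0,0,0],[0,0,0]]]}}

```text
clock: 17.2
tcp_pos: [0.6332, 0.0865, 0.0866]
ee_rot: [2.352, 1.815, 0.189]
ft_force: [-0.4, 0.2, 1.1]
grip_width: 1.004
gripper_force: 0.0
```

```bash
python3 capm.py
```

```text
t 17.2 s,h,y 128.5 10.1 -5.4 Rerr [-0.08  0.02  0.01] F(y'=uphill) [ 0.1 -0.2 -1.1] grip 1.003646648121609 0.0
```

Call:
{"op": "send_rows", "data": {"increments": [[0.066,[0,0,0],[0,0,0]],[0.062,[0,0,0],[0,0,0]],[0.059,[0,0,0],[0,0,0]],[0.059,[0,0,0],[0,0,0]]], "squeeze": 30}}

```text
clock: 17.75
tcp_pos: [0.6337, 0.0866, 0.0876]
ee_rot: [2.351, 1.814, 0.191]
ft_force: [0.2, -0.3, -0.0]
grip_width: 0.692
gripper_force: 0.1
```

```bash
python3 -c "
from h import *
where()"
```

```text
t 17.75 s,h,y 129.1 11.0 -5.1 Rerr [ 0.01 -0.    0.01] F(y'=uphill) [-0.2  0.2  0.1] grip 0.6922327421156262 0.11383988094166853
```

Call:
{"op": "send_rows", "data": {"increments": [[0.056,[0,0,0],[0,0,0]],[0.05,[0,0,0],[0,0,0]],[0.045,[0,0,0],[0,0,0]],[0.045,[0,0,0],[0,0,0]]], "squeeze": 30}}

```text
clock: 18.25
tcp_pos: [0.6336, 0.0866, 0.0878]
ee_rot: [2.351, 1.814, 0.191]
ft_force: [-3.1, 0.5, 5.3]
grip_width: 0.653
gripper_force: 31.8
```

```bash
python3 -c "
from h import *
where()"
```

```text
t 18.25 s,h,y 129.1 11.2 -5.1 Rerr [-0.01 -0.    0.01] F(y'=uphill) [-0.3 -1.9 -5.8] grip 0.6526916729020784 31.81049332022667
```

Call:
{"op": "send_rows", "data": {"increments": [[0.045,[0,0.001,-0.003],[0,0,0]],[0.045,[0,0.001,-0.004],[0,0,0]],[0.045,[0,0.001,-0.005],[0,0,0]],[0.045,[0,0,-0.005],[0,0,0]],[0.045,[0,0,-0.005],[0,0,0]]]}}

```text
clock: 18.88
tcp_pos: [0.6343, 0.0862, 0.111]
ee_rot: [2.349, 1.811, 0.196]
ft_force: [10.2, -3.1, -6.0]
grip_width: 0.65
gripper_force: 33.7
```

```bash
python3 capm.py
```

```text
t 18.875 s,h,y 134.7 33.7 -5.3 Rerr [ 0.3  -0.04 -0.03] F(y'=uphill) [-0.4  9.2  8. ] grip 0.6499556747739208 33.65361761301756
```

Call:
{"op": "send_rows", "data": {"increments": [[0.045,[0,0,-0.005],[0,0,0]],[0.045,[0,0,-0.006],[0,0,0]],[0.045,[0,0,-0.006],[0,0,0]],[0.045,[0,0,-0.006],[0,0,0]],[0.045,[0,0,-0.006],[0,0,0]]]}}

```text
clock: 19.55
tcp_pos: [0.6276, 0.0879, 0.1389]
ee_rot: [2.349, 1.812, 0.194]
ft_force: [6.9, -2.1, -7.1]
grip_width: 0.647
gripper_force: 33.7
```

```bash
python3 capm.py
```

```text
t 19.55 s,h,y 133.8 62.5 -5.4 Rerr [ 0.19 -0.02 -0.02] F(y'=uphill) [-0.2  5.6  8.4] grip 0.6468011840482655 33.71155824512243
```

Call:
{"op": "send_rows", "data": {"increments": [[0.045,[0,0,-0.008],[0,0,0]],[0.045,[0,0,-0.008],[0,0,0]],[0.045,[0,0,-0.008],[0,0,0]],[0.045,[0,0,-0.01],[0,0,0]],[0.045,[0,0,-0.015],[0,0,0]],[0.045,[0,0,-0.02],[0,0,0]],[0.045,[0,0,-0.02],[0,0,0]],[0.045,[0,0,-0.02],[0,0,0]],[0.045,[0,0,0],[0,0,0]]]}}

```text
clock: 20.72
tcp_pos: [0.6055, 0.0945, 0.248]
ee_rot: [2.349, 1.812, 0.197]
ft_force: [-0.8, -0.1, -2.1]
grip_width: 0.647
gripper_force: 34.5
```

```bash
python3 capm.py
python3 - <<'E'
from h import *
im=snapshot("side");cv2.imwrite("pics/s6.png",im[:,:,::-1])
E
```

```text
t 20.725 s,h,y 133.9 173.9 -4.6 Rerr [ 0.27 -0.09  0.  ] F(y'=uphill) [-0.3 -1.2  1.9] grip 0.6474095291145316 34.51001666486263
```

Call:
{"op": "send_rows", "data": {"increments": [[0.045,[0,0,0],[6,0,0]],[0.045,[0,0,0],[6,0,0]],[0.045,[0,0,0],[0,0,-7]],[0.045,[0,0,0],[0,0,0]]]}}

```text
clock: 21.32
tcp_pos: [0.604, 0.094, 0.2428]
ee_rot: [-2.366, -2.065, 0.003]
ft_force: [-0.9, 0.4, -1.8]
grip_width: 0.651
gripper_force: 34.6
```

```bash
cat > tray.py <<'E'
from h import *
st=get_state();R=R0(st["ee_rot"]);p=st["tcp_pos"];ty=np.radians(-7.7);Rt=Rdes(ty,0)
print("t",st["clock"],p.round(4),"turn",np.degrees((R.inv()*Rt).as_rotvec()).round(2),"to tray z.2",rel(p,R,[.527,-.2237,.2]).round(1),"F",st["ft_force"].round(1),st["grip_width"].round(3),st["gripper_force"].round(1))
E
python3 tray.py
```

```text
Traceback (most recent call last):
  File "tray.py", line 3, in <module>
    print("t",st["clock"],p.round(4),"turn",np.degrees((R.inv()*Rt).as_rotvec()).round(2),"to tray z.2",rel(p,R,[.527,-.2237,.2]).round(1),"F",st["ft_force"].round(1),st["grip_width"].round(3),st["gripper_force"].round(1))
                                                                                                                                                                       ^^^^^^^^^^^^^^^^^^^^^^
AttributeError: 'float' object has no attribute 'round'
```

```bash
sed -i 's/st\["grip_width"\].round(3),st\["gripper_force"\].round(1)/st["grip_width"],st["gripper_force"]/' tray.py; python3 tray.py
```

```text
t 21.325 [0.604  0.094  0.2428] turn [-0.15  0.03 -0.07] to tray z.2 [-325.1  -33.2   43.1] F [-0.9  0.4 -1.8] 0.6509428849869573 34.55328404903412
```

Call:
{"op": "send_rows", "data": {"increments": [[0.045,[-0.02,-0.003,0],[0,0,0]],[0.045,[-0.035,-0.003,0],[0,0,0]],[0.045,[-0.035,-0.004,0],[0,0,0]],[0.045,[-0.04,-0.004,0.005],[0,0,0]],[0.045,[-0.04,-0.004,0.006],[0,0,0]],[0.045,[-0.04,-0.004,0.006],[0,0,0]],[0.045,[-0.04,-0.004,0.006],[0,0,0]],[0.045,[-0.035,-0.003,0.007],[0,0,0]],[0.045,[-0.025,-0.003,0.007],[0,0,0]],[0.045,[-0.015,-0.001,0.006],[0,0,0]]]}}

```text
clock: 22.58
tcp_pos: [0.5269, -0.225, 0.2013]
ee_rot: [2.368, 2.064, -0.001]
ft_force: [-0.1, 0.2, -1.5]
grip_width: 0.651
gripper_force: 34.5
```

Call:
{"op": "send_rows", "data": {"increments": [[0.045,[0,0,0.03],[0,0,0]],[0.045,[0,0,0.03],[0,0,0]],[0.045,[0,0,0.03],[0,0,0]],[0.045,[0,0,0.015],[0,0,0]],[0.045,[0,0,0],[0,0,0]]]}}

```text
clock: 23.2
tcp_pos: [0.5273, -0.2229, 0.0957]
ee_rot: [-2.364, -2.066, 0.001]
ft_force: [-0.2, -0.2, -2.9]
grip_width: 0.643
gripper_force: 34.5
```

```bash
python3 tray.py
python3 - <<'E'
from h import *
np.set_printoptions(precision=4,suppress=True)
# cap and white-body centroids in top view near tray
C={}
for n,box in(("top",(330,180,420,290)),("side",(240,230,375,365))):
    im=cv2.cvtColor(snapshot(n),cv2.COLOR_RGB2BGR);cv2.imwrite(f"pics/tr_{n}.png",im)
    hs=cv2.cvtColor(im,cv2.COLOR_BGR2HSV);m=cv2.inRange(hs,(105,120,50),(130,255,255));z=np.zeros_like(m);x0,y0,x1,y1=box;z[y0:y1,x0:x1]=m[y0:y1,x0:x1]
    k,l,st,c=cv2.connectedComponentsWithStats(z)
    for i in range(1,k):
        if st[i,4]>12:print(n,st[i],c[i].round(1));C[n]=c[i]
    p=get_state()["tcp_pos"]+[0,0,.018];ty=np.radians(-7.7);a=np.array([-np.sin(ty),np.cos(ty),0])
    print("pred mid, cap end(+44), cap centre(+33)",proj(n,[p,p+a*.0445,p+a*.033]).round(1).tolist())
E
```

```text
t 23.2 [ 0.5273 -0.2229  0.0957] turn [-0.12 -0.05  0.  ] to tray z.2 [  -0.7   -0.4 -104.3] F [-0.2 -0.2 -2.9] 0.6432358343130214 34.536990746855736
top [367 224  11  20  91] [371.7 232.2]
pred mid, cap end(+44), cap centre(+33) [[384.2, 236.1], [367.9, 233.6], [372.1, 234.2]]
pred mid, cap end(+44), cap centre(+33) [[309.1, 292.8], [303.1, 276.4], [304.6, 280.6]]
```

Call:
{"op": "send_rows", "data": {"increments": [[0.045,[0,0,0.02],[0,0,0]],[0.045,[0,0,0.02],[0,0,0]],[0.045,[0,0,0.015],[0,0,0]],[0.045,[0,0,0.01],[0,0,0]],[0.045,[0,0,0.006],[0,0,0]],[0.045,[0,0,0.003],[0,0,0]],[0.045,[0,0,0],[0,0,0]]]}}

```text
clock: 24.18
tcp_pos: [0.5283, -0.2235, 0.0228]
ee_rot: [2.365, 2.067, 0.0]
ft_force: [0.6, 0.0, -2.4]
grip_width: 0.651
gripper_force: 34.5
```

```bash
python3 tray.py
```

```text
t 24.175 [ 0.5283 -0.2235  0.0228] turn [0.02 0.01 0.01] to tray z.2 [  -0.4   -1.2 -177.2] F [ 0.6  0.  -2.4] 0.6505996187075208 34.54700153321028
```

Call:
{"op": "send_rows", "data": {"increments": [[0.045,[0,0,0.002],[0,0,0]],[0.045,[0,0,0.002],[0,0,0]],[0.045,[0,0,0.001],[0,0,0]],[0.045,[0,0,0],[0,0,0]]]}}

```text
clock: 24.68
tcp_pos: [0.528, -0.2234, 0.0176]
ee_rot: [-2.365, -2.067, 0.0]
ft_force: [-0.2, -0.6, -1.6]
grip_width: 0.646
gripper_force: 34.6
```

```bash
python3 tray.py
```

```text
t 24.675 [ 0.528  -0.2234  0.0176] turn [-0.01 -0.    0.01] to tray z.2 [  -0.4   -1.  -182.4] F [-0.2 -0.6 -1.6] 0.6460712199225339 34.56584382802248
```

Still no floor contact; I go down in 1 mm steps.

Call:
{"op": "send_rows", "data": {"increments": [[0.045,[0,0,0.001],[0,0,0]],[0.045,[0,0,0.001],[0,0,0]],[0.045,[0,0,0],[0,0,0]]]}}

```text
clock: 25.05
tcp_pos: [0.5282, -0.2235, 0.0159]
ee_rot: [2.365, 2.067, -0.0]
ft_force: [-1.0, -0.1, -0.0]
grip_width: 0.651
gripper_force: 34.7
```

```bash
python3 tray.py
```

```text
t 25.05 [ 0.5282 -0.2235  0.0159] turn [0.   0.   0.01] to tray z.2 [  -0.4   -1.1 -184.1] F [-1.  -0.1 -0. ] 0.6513121872988836 34.74081840366125
```

Call:
{"op": "send_rows", "data": {"increments": [[0.045,[0,0,0.001],[0,0,0]],[0.045,[0,0,0.001],[0,0,0]],[0.045,[0,0,0],[0,0,0]]]}}

```text
clock: 25.42
tcp_pos: [0.5283, -0.2236, 0.0157]
ee_rot: [-2.365, -2.068, 0.0]
ft_force: [-7.5, 3.8, 14.5]
grip_width: 0.651
gripper_force: 36.2
```

```bash
python3 tray.py
```

```text
t 25.425 [ 0.5283 -0.2236  0.0157] turn [-0.01  0.01  0.03] to tray z.2 [  -0.3   -1.3 -184.3] F [-7.5  3.8 14.5] 0.6509705405602455 36.17737032473087
```

Call:
{"op": "send_rows", "data": {"increments": [[0.045,[0,0,-0.0015],[0,0,0]],[0.056,[0,-0.001,0],[0,0,0]],[0.059,[0,0,0],[0,0,0]],[0.062,[0,0,0],[0,0,0]],[0.066,[0,0,0],[0,0,0]],[0.072,[0,0,0],[0,0,0]],[0.08,[0,0,0],[0,0,0]],[0.0854,[0,0,0],[0,0,0]],[0.0854,[0,0,0],[0,0,0]]]}}

```text
clock: 26.55
tcp_pos: [0.5271, -0.2233, 0.0152]
ee_rot: [-2.365, -2.067, -0.0]
ft_force: [0.3, -0.2, -0.1]
grip_width: 0.999
gripper_force: 0.0
```

```bash
python3 tray.py
```

```text
t 26.55 [ 0.5271 -0.2233  0.0152] turn [ 0.   -0.    0.01] to tray z.2 [-4.000e-01 -1.000e-01 -1.848e+02] F [ 0.3 -0.2 -0.1] 0.9986768174498979 0.0
```

Call:
{"op": "send_rows", "data": {"increments": [[0.0854,[0,0,-0.006],[0,0,0]],[0.0854,[0,0,-0.01],[0,0,0]],[0.0854,[0,0,-0.015],[0,0,0]],[0.0854,[0,0,-0.025],[0,0,0]],[0.0854,[0,0,-0.04],[0,0,0]],[0.0854,[0,0,-0.04],[0,0,0]],[0.0854,[0,-0.04,-0.03],[0,0,0]],[0.0854,[0.02,-0.05,0],[0,0,0]],[0.0854,[0.02,-0.05,0],[0,0,0]],[0.0854,[0,0,0],[0,0,0]]]}}

```text
clock: 27.8
tcp_pos: [0.3909, -0.1629, 0.1812]
ee_rot: [-2.365, -2.067, 0.0]
ft_force: [0.6, -0.7, -0.6]
grip_width: 1.003
gripper_force: 0.0
```

```bash
python3 tray.py
python3 - <<'E'
from h import *
np.set_printoptions(precision=4,suppress=True)
C={}
ty=np.radians(-7.7);a=np.array([-np.sin(ty),np.cos(ty),0]);p=np.array([.527,-.2237,.033])
for n,box in(("top",(330,180,420,290)),("side",(240,230,375,365))):
    im=cv2.cvtColor(snapshot(n),cv2.COLOR_RGB2BGR);cv2.imwrite(f"pics/fin_{n}.png",im)
    hs=cv2.cvtColor(im,cv2.COLOR_BGR2HSV);m=cv2.inRange(hs,(105,120,50),(130,255,255));z=np.zeros_like(m);x0,y0,x1,y1=box;z[y0:y1,x0:x1]=m[y0:y1,x0:x1]
    k,l,st,c=cv2.connectedComponentsWithStats(z)
    for i in range(1,k):
        if st[i,4]>12:print(n,st[i],c[i].round(1),cv2.minAreaRect(np.argwhere(l==i)[:,::-1].astype(np.float32)))
    print(n,"pred mid/cap end/cap mid",proj(n,[p,p+a*.0445,p+a*.033]).round(1).tolist())
# pawls: compare chute region with the initial picture (bystanders too)
for n in("top","side"):
    d=cv2.absdiff(cv2.imread(f"pics/{n}0.png"),cv2.imread(f"pics/fin_{n}.png")).max(2)>45
    k,l,st,c=cv2.connectedComponentsWithStats(cv2.morphologyEx(d.astype(np.uint8),cv2.MORPH_OPEN,np.ones((2,2))))
    print(n,[(s[:2].tolist(),s[2:].tolist()) for s in st[1:] if s[4]>12])
E
```

```text
t 27.8 [ 0.3909 -0.1629  0.1812] turn [-0.03 -0.01  0.02] to tray z.2 [-42.  143.  -18.9] F [ 0.6 -0.7 -0.6] 1.0026211211284262 0.0
top [363 226  10  20 151] [368.  235.8] ((368.04620361328125, 235.63079833984375), (8.434361457824707, 18.85327911376953), 7.125016689300537)
top pred mid/cap end/cap mid [[379.0, 238.1], [363.5, 235.7], [367.5, 236.3]]
side [290 295  19  16 142] [298.  300.5] ((298.0541687011719, 300.2508850097656), (8.772289276123047, 22.411399841308594), 57.2647705078125)
side pred mid/cap end/cap mid [[307.5, 318.5], [301.9, 302.1], [303.3, 306.3]]
top [([355, 227], [41, 24, 530]), ([244, 229], [27, 24, 293]), ([260, 233], [11, 4, 26]), ([257, 252], [11, 4, 22]), ([302, 259], [131, 161, 7609]), ([208, 264], [32, 30, 469]), ([372, 316], [4, 5, 16]), ([321, 355], [6, 9, 29]), ([521, 358], [39, 33, 413]), ([324, 361], [6, 8, 21]), ([389, 366], [6, 9, 30]), ([212, 368], [102, 52, 2333]), ([534, 383], [9, 5, 25]), ([264, 387], [38, 13, 402]), ([555, 388], [5, 6, 20]), ([531, 391], [8, 5, 21]), ([546, 391], [8, 6, 23]), ([521, 399], [10, 5, 26]), ([441, 402], [79, 18, 789]), ([540, 407], [20, 13, 108])]
side [([17, 0], [66, 84, 632]), ([26, 0], [60, 35, 925]), ([0, 38], [271, 382, 45020]), ([17, 93], [44, 51, 780]), ([0, 96], [22, 33, 301]), ([61, 140], [7, 10, 24]), ([56, 143], [4, 5, 15]), ([0, 173], [10, 24, 171]), ([62, 180], [3, 5, 13]), ([12, 184], [9, 15, 73]), ([24, 192], [12, 11, 67]), ([0, 217], [5, 9, 22]), ([0, 256], [4, 10, 29]), ([287, 295], [23, 32, 299])]
```

The bottle lies in the tray as predicted and the chute's fingers match the first picture. The difference near the tape needs a check.

Run:
```python
from h import *
for f in("top0","fin_top"):
    im=cv2.imread(f"pics/{f}.png");hs=cv2.cvtColor(im,cv2.COLOR_BGR2HSV)[250:305,195:250]
    m=cv2.inRange(hs,(12,28,90),(40,255,255));m=cv2.morphologyEx(m,cv2.MORPH_OPEN,np.ones((2,2)))
    print(f,cv2.boundingRect(m),m.sum()//255,im[276,200:245:4].tolist())
```

```text
top0 (13, 13, 31, 30) 401 [[160, 170, 168], [159, 169, 165], [165, 186, 188], [172, 196, 196], [164, 170, 170], [162, 169, 168], [162, 170, 169], [161, 168, 165], [170, 191, 193], [164, 186, 188], [160, 167, 166], [163, 170, 170]]
fin_top (13, 13, 31, 30) 441 [[169, 179, 177], [171, 180, 178], [99, 115, 114], [111, 127, 129], [173, 181, 180], [171, 181, 177], [171, 179, 177], [171, 178, 177], [105, 117, 115], [101, 115, 116], [171, 177, 175], [166, 176, 176]]
```

The tape hasn't moved, its shading just changed. Handing in.

```bash
python3 -c "
from bench import *
print(finish_job())"
```

```text
the job is handed in; nothing more can be done
None
```

I handed the job in at about 28 s: the bottle clicked past both sprung fingers, stayed there by itself, and now lies on its side at the middle of the tray with the gripper clear. The fingers are back down and the bystanders I could check had not moved; the verdict itself was not reported.

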